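Hold the gem tester's probe on a cut stone

TASK

Take the pen-shaped gem tester out of its wooden block, put its thin stem through the guide ring of the leaning test stand, and rest its tip gently on the middle of the flat top of the stone, square to that top, pressing the stone's spring seat down about half of its travel without ramming it against the stop. Finish while still holding the tester there, steady, with the stem not leaning hard on the ring; do not let go. Leave the loupe, the jar and the small stone box where they are.

Things in the scene. Friction and masses are not known exactly. Their poses are not given: they have to be found in the camera images.
- probe_grip (a point): Loose pen-shaped gem tester, 90 g: round black handle 24 mm thick, 80 mm long, over a steel stem 8 mm thick, 65 mm long. Starts upright, stem in the block's hole, handle shoulder on the block's top. This point: middle of the handle, on its centre line, 40 mm above the shoulder, 105 mm from the tip; z runs from tip to handle (handle's end 40 mm above this point). Round: grasp at any yaw.
- probe_tip (a point): The very end of the tester's stem, a round copper tip of 4 mm radius, on its centre line; same axes as probe_grip (z from tip to handle).
- stand: Fixed test stand. Grey base plate 130 x 96 mm, 12 mm high; origin on the table, 62 mm below the stone's top, z up. Its probing axis leans 20 degrees from vertical towards +x of the stand, which points roughly away from the robot. On its -x side a dark post, 22 x 12 mm, 34 to 46 mm from that axis and parallel to it, carries the guide ring and ends 1 mm below the ring's upper face.
- guide_hole (a point): Centre of the hole of the stand's fixed steel guide ring: hole 16 mm across, ring 27 mm outside, 6 mm thick (3 mm either side of this point along z). z is the hole's axis, pointing up and out, 20 degrees from vertical; -x points to the post. Put the stem through from above.
- stone_top (a point): Middle of the flat octagonal top (16 mm across) of the amber cut stone, 26 mm wide, clasped in a sprung round steel seat on the stand, straight below the guide hole: 37 mm down the hole's axis when the seat is up. z is square to the flat top, along the hole's axis, up and out. The point moves with the seat.
- holder: Fixed wooden block, 70 x 70 mm and 70 mm high, with one upright 13 mm hole through its middle in which the tester's stem stands. Origin at the middle of its underside, on the table. It and the test stand may swap sides.
- seat (a joint): How far the stone and its seat are pushed down along -z of stone_top, in m: 0 up (start) to 0.012 at the stop. A spring returns it: it starts to move at about 1.3 N, takes about 3 N at half travel and 5 N at the stop.
- loupe: Bystander: loose folding loupe lying on the table, black disc 28 mm in diameter and 16 mm high with a steel arm that reaches 45 mm from its middle. Origin under the disc.
- jar: Bystander: loose small jar, 40 mm in diameter, 50 mm high, white cap. Origin at the middle of its underside.
- stonebox: Bystander: loose white stone box 50 x 50 x 22 mm with a purple stone on it (33 mm high in all). Origin at the middle of its underside.
There are look-alikes about, which are no part of the job. Of the things that look like the part that bears probe_grip, the largest one is meant. There is more than one size of the holder; the job needs the smaller.

How it is judged:
On the way, in this order (a step that is already met when the one before it is completed fails the run):
1. the tester is lifted clear of the block (height (world z) of probe_tip above 0.075 m and contact force between probe and holder below 0.05 N and contact force between the fingers and probe above 1 N), for 0.1 s.
2. the tip has entered the guide ring's hole, along its axis (z of probe_tip in the frame of guide_hole between -0.036 and -0.003 m and x of probe_tip in the frame of guide_hole between -0.008 and 0.008 m and y of probe_tip in the frame of guide_hole between -0.008 and 0.008 m and angle between the z axis of probe_tip and the z axis of stone_top, either way round below 0.13 rad), for 0.1 s.
3. the tip presses lightly on the stone, square to its top (distance between probe_tip and stone_top below 0.0065 m and angle between the z axis of probe_tip and the z axis of stone_top, either way round below 0.13 rad and value of joint seat between 0.002 and 0.0105 m and contact force between probe and seat between 0.8 and 8 N), for 0.5 s.
At the end, for the whole second after the job is handed in: Gripper holds the tester at rest, stem through the ring (under 5 N on it), tip within 6.5 mm of the middle of the stone's top, within 0.13 rad of square, pressing 0.8 to 8 N, seat down 2 to 10.5 mm; loupe, jar and stone box within 20 mm of their starts (all of step 3 and velocity of joint seat between -0.004 and 0.004 m/s and linear speed of probe below 0.01 m/s and contact force between the fingers and probe above 2 N and contact force between probe and guide below 5 N and contact force between probe and holder below 0.05 N and distance of each of loupe, jar, stonebox from where it was at the start of the episode below 0.02 m); the arm keeps its last pose, push and grip.
It fails at once if the tester is rammed against the stone (more than 15 N) (contact force between probe and seat above 15 N).
It fails at once if the fingers or the arm push the stone or its seat (contact force between any of the fingers, the arm and seat above 0.5 N).
It fails at once if a bystander is disturbed (distance of any of loupe, jar, stonebox from where it was at the start of the episode above 0.02 m).
It also fails if it takes over 45 s, if anything falls off the work surface, if the arm or the gripper's body presses on something with over 40 N, if the wrist force passes 120 N, or if a joint passes its speed limit or range.

ROBOT

A 6-joint arm with a two-finger parallel gripper is mounted at the origin on the work surface. World frame = base frame: x ahead of the robot, y to its left, z up, the work surface at z = 0. Lengths are in m, angles in rad, forces in N, time in s.
With the tool pointing down it reaches from about 0.375 to 0.975 m from the base axis. Payload 3.8 kg.
Tool frame: the origin (TCP) lies at the very end of the fingers, on their centre line; the grasp point (between the pads) lies bot.grasp_offset behind it (bot.grasp_offset is the distance from the TCP to the grasp point, in m); y points along the fingers, x is the direction in which the jaws open and shut, and the axes are right-handed (so a half turn about y gives the same grasp; the last joint's range is limited). The gripper opens to 85 mm and grips with 20 to 120 N. Pads are 22 mm wide; open, the fingers measure 114 mm over their backs; the gripper's body (76 mm by 85 mm) begins 54 mm behind the grasp point. The pads swing forward as they close: fully open they stand 13 mm farther back than shut.
Start: joints at [-1.227, 0.264, 1.604, -0, 1.274, -0.037], TCP at [0.251, -0.627, 0.231] pointing down, gripper open.
Joint ranges: [-2.63, 2.63], [-0.94, 2.18], [0.31, 2.57], [-1.31, 4.45], [0, 2.66], [-2.55, 2.55]. Speed limits (rad/s): [2.57, 2.57, 3.14, 3.14, 3.14, 3.14].

INTERFACE

Orientations are given as a rotation vector (axis times angle).
In Python, from workcell import sensors, read_camera, job, bot gives the robot as it stands.
- The arm moves only by the tool arm_command, never from a script. Its argument "deltas" is a list of rows, each a list of 4 numbers: the shift along the tool's x, y, z in m, then the turn about the tool's y in rad. A call has 1 to 20 rows; each row shifts and turns the commanded pose from where the row before left it, along the tool's axes as they then stand; what a row does not reach is not made up. A row lasts 1/8 s, in which the tool goes at most 62.5 mm and 10.7 degrees, less where a joint would pass 70% of its speed; a pose out of reach is approached as far as the arm can. A call is refused whole if a number of a shift passes 0.0625 or a number of a turn 0.188, either way. A call with a gripper value outside its range is refused whole. "fingers" is the finger opening in m, from 0 to 0.0854, set as the call begins (left out, the last holds). The fingers move at their own pace and stop on an object; "newtons" is the grip in N (left out, the last holds). Time passes only in rows, so rows that do not move let the fingers close. It gives the time, the measured TCP pose, the force and the opening at its end, in the units of the state.
- sensors.read_state(): the state, without advancing time (a new reading comes with each control period).
- read_camera(name): name is "scene" or "top" or "wrist"; returns a dict with "color" (480x640x3 uint8, red, green, blue), "vfov" (degrees; the focal length in pixels is half the picture's height over the tangent of half this angle, whatever the lens; pixels are square), "cx", "cy" (the principal point, pixels), "R" (3x3) and "t" (3): a world point X has camera coordinates R X + t; the wrist camera has in their place "T_tool_cam" (4x4, takes a point from camera to tool coordinates, whose origin is the TCP and whose axes are the tool frame's). Camera axes: x right, y down, z forward; pixel columns grow to the right and rows downward; lengths in m; the calibration is good to about 2 mm. The wrist camera is an equidistant fisheye: a pixel r from the principal point sees the ray r / f radians off the axis. A picture is of the moment at which its call begins: read the wrist's pose just before it. There is no depth.
- job.finish_job(): hands the job in, once; it reports no verdict.
The state is a dict: "time": time; "q": joint angles; "joint_vel": joint speeds; "joint_torque": joint torques, N m; "tool_pos": TCP position; "tcp_rot": TCP orientation; "wrist_force": force on the tool from outside, world axes, zero at the start; "torque": the same for the moment, N m; "width": opening from 0.0 (shut) to 1.0 (fully open).
Only numpy, scipy, OpenCV 4.12 (cv2) and the standard library are available. Lean on these libraries where they do the work, as an engineer would, in place of code of your own. Each camera call takes 0.05 s, during which the arm holds its last target.

## Working session

There is one attempt and no reset: what is moved stays moved. The work goes in short steps, Python scripts to look and compute and a tool call to move; the robot and the scene stay as the last step left them, time stands still between calls to the robot, and variables do not carry over. Pictures are saved under pics/ and viewed, and the job is handed in when it is done.

Besides the shell and the picture viewer there is one more tool, called after "Call:" as a command line: name --pt "numbers of a row" for each row, then --argument value for the rest. arm_command: Moves the arm, as the interface text tells. Its arguments: {"type":"object","properties":{"deltas":{"type":"array"},"fingers":{"type":"number"},"newtons":{"type":"number"}},"required":["deltas"]}

```bash
ls; mkdir -p pics; cat > h.py <<'E'
import numpy as np, cv2
from scipy.spatial.transform import Rotation as Rn
from workcell import sensors, read_camera, job, bot
np.set_printoptions(precision=4,suppress=True)
E
python3 - <<'E'
from h import *
print(sensors.read_state()); print(bot.grasp_offset)
import pickle
for n in ["scene","top","wrist"]:
    s=sensors.read_state()
    c=read_camera(n); pickle.dump((s,c),open(f"pics/{n}0.pkl","wb"))
    cv2.imwrite(f"pics/{n}0.png",c["color"][:,:,::-1])
    print(n,{k:v for k,v in c.items() if k!="color"})
E
```

```text
pics
{'time': 0.0, 'q': array([-1.2269,  0.2648,  1.6054,  0.    ,  1.2737, -0.0369]), 'joint_vel': array([-0.0013, -0.001 , -0.0002, -0.0019, -0.0004, -0.0024]), 'joint_torque': array([ -0.0008, -51.5114, -36.7312,  -0.0002,   0.013 ,  -0.    ]), 'tool_pos': array([ 0.2506, -0.6259,  0.2299]), 'tcp_rot': array([-1.3642,  0.9256, -0.9226]), 'wrist_force': array([-0.2435,  0.2419,  0.0839]), 'torque': array([-0.0122,  0.0441, -0.0126]), 'width': 0.9975087199283628}
0.0187
scene {'vfov': 50.83005797517407, 'cx': 324.91085400797783, 'cy': 242.35284205033767, 'R': array([[-0.759 ,  0.651 , -0.0107],
       [ 0.4896,  0.5598, -0.6686],
       [-0.4293, -0.5126, -0.7436]]), 't': array([ 0.4427, -0.1598,  1.2472])}
top {'vfov': 49.733508414248426, 'cx': 313.9275112216329, 'cy': 243.43601499008963, 'R': array([[ 0.0095, -0.9999,  0.0053],
       [-0.9984, -0.0098, -0.0562],
       [ 0.0563, -0.0048, -0.9984]]), 't': array([-0.0632,  0.5168,  1.1641])}
wrist {'vfov': 65.70646984690485, 'cx': 318.75774466205434, 'cy': 236.7394411659595, 'T_tool_cam': array([[ 1.    , -0.0002,  0.0023, -0.0004],
       [-0.0023, -0.2747,  0.9615, -0.1431],
       [ 0.0004, -0.9615, -0.2747,  0.0701],
       [ 0.    ,  0.    ,  0.    ,  1.    ]])}
```

View pics/scene0.png

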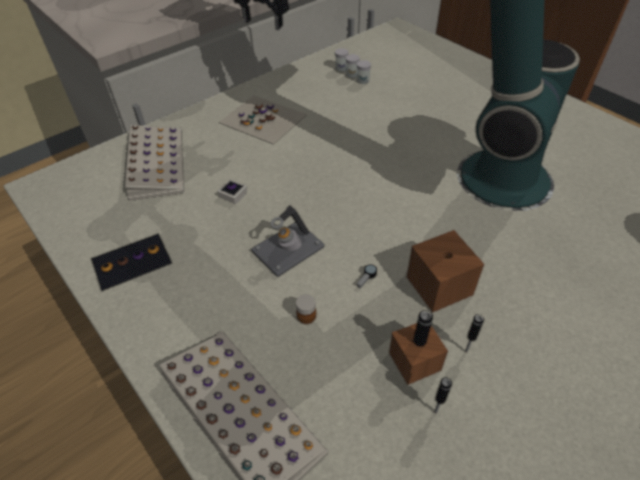

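View pics/top0.png

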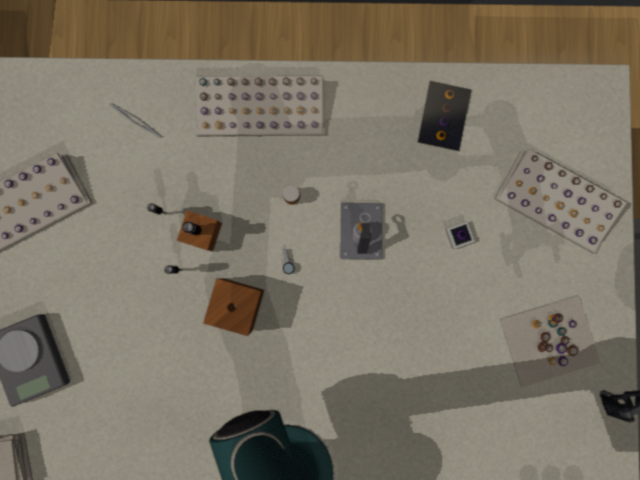

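View pics/wrist0.png

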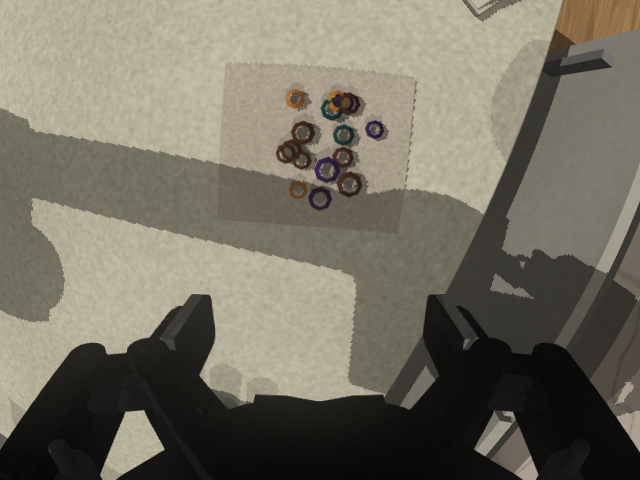

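```bash
cat >> h.py <<'E'
import pickle
def load(n): return pickle.load(open(f"pics/{n}.pkl","rb"))
def fpx(c): return 240/np.tan(np.radians(c["vfov"])/2)
def proj(c,X):
    p=np.atleast_2d(X)@c["R"].T+c["t"]; f=fpx(c)
    return np.c_[c["cx"]+f*p[:,0]/p[:,2],c["cy"]+f*p[:,1]/p[:,2]]
def ray(c,u,v):
    f=fpx(c); d=np.array([(u-c["cx"])/f,(v-c["cy"])/f,1.]); d=c["R"].T@d
    return -c["R"].T@c["t"], d/np.linalg.norm(d)
def onz(c,u,v,z):
    o,d=ray(c,u,v); return o+d*(z-o[2])/d[2]
def tri(*rs):
    A=0;b=0
    for o,d in rs:
        P=np.eye(3)-np.outer(d,d);A=A+P;b=b+P@o
    X=np.linalg.solve(A,b); return X,[np.linalg.norm((np.eye(3)-np.outer(d,d))@(X-o)) for o,d in rs]
def wpose(s,c):
    T=np.eye(4);T[:3,:3]=Rn.from_rotvec(s["tcp_rot"]).as_matrix();T[:3,3]=s["tool_pos"]
    return T@c["T_tool_cam"]
def wray(s,c,u,v):
    T=wpose(s,c);f=fpx(c);a=np.array([u-c["cx"],v-c["cy"]]);r=np.linalg.norm(a);th=r/f
    d=np.r_[np.sin(th)*a/r,np.cos(th)]; return T[:3,3],T[:3,:3]@d
def wproj(s,c,X):
    T=np.linalg.inv(wpose(s,c));p=np.atleast_2d(X)@T[:3,:3].T+T[:3,3];r=np.linalg.norm(p[:,:2],axis=1)
    th=np.arctan2(r,p[:,2]);return np.array([c["cx"],c["cy"]])+fpx(c)*(th/r)[:,None]*p[:,:2]
def snap(cam,name):
    s=sensors.read_state();c=read_camera(cam);pickle.dump((s,c),open(f"pics/{name}.pkl","wb"));cv2.imwrite(f"pics/{name}.png",c["color"][:,:,::-1]);return s,c
def crop(name,x0,y0,x1,y1,k,out):
    im=cv2.imread(f"pics/{name}.png")[y0:y1,x0:x1];cv2.imwrite(f"pics/{out}.png",cv2.resize(im,None,fx=k,fy=k,interpolation=cv2.INTER_CUBIC))
E
python3 - <<'E'
from h import *
s,_=load("scene0");R=Rn.from_rotvec(s["tcp_rot"]).as_matrix();print(R)
crop("top0",140,180,300,340,4.9,"c1");crop("top0",330,170,490,290,5,"c2")
crop("scene0",370,220,500,420,3,"c3");crop("scene0",230,180,340,290,5.4,"c4")
E
```

```text
[[ 0.3717 -0.0008  0.9284]
 [-0.9284  0.0022  0.3717]
 [-0.0023 -1.      0.0001]]
```

View pics/c1.png

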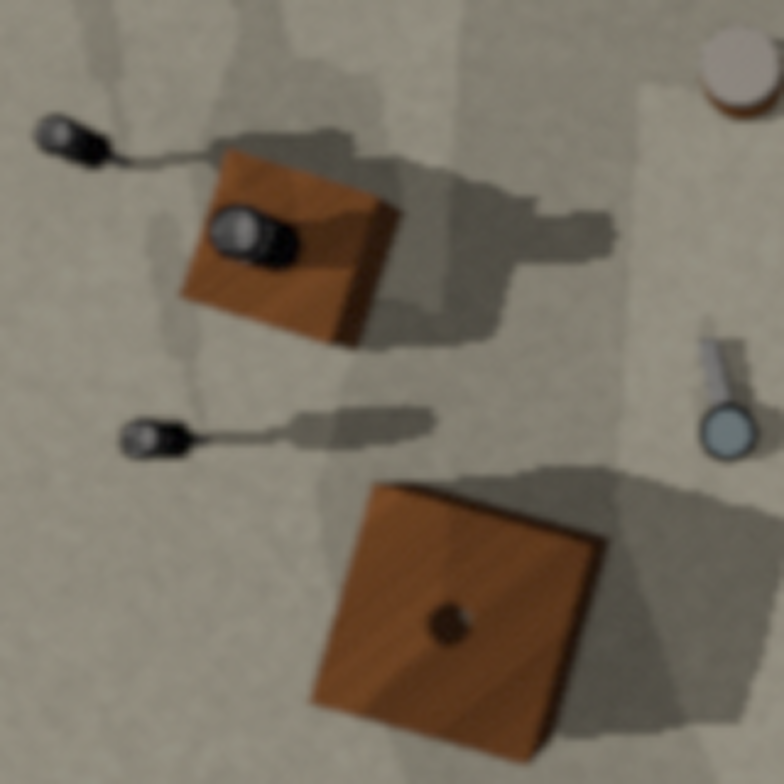

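View pics/c2.png

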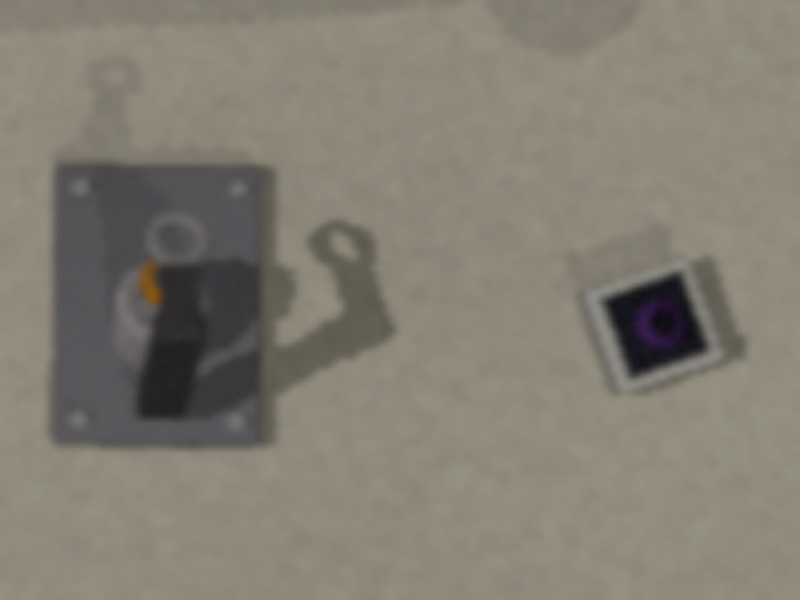

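View pics/c3.png

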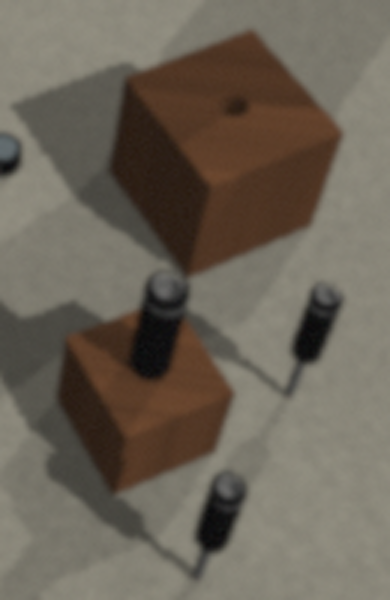

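View pics/c4.png

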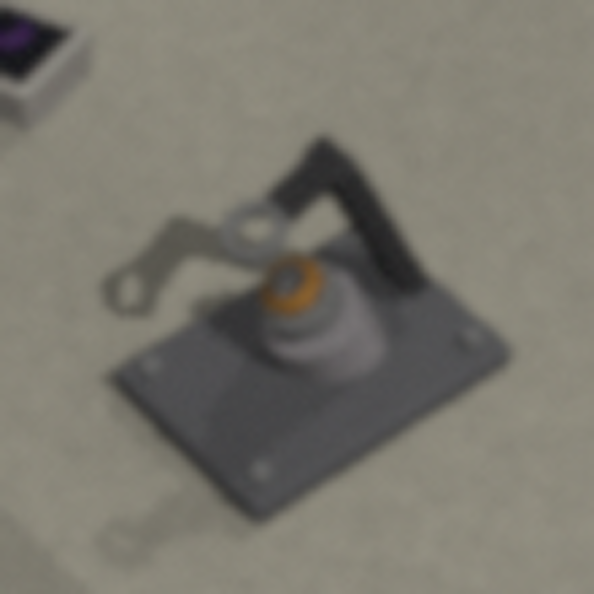

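```bash
python3 - <<'E'
from h import *
_,t=load("top0");_,sc=load("scene0")
T=lambda x,y,z,ox=330,oy=170,k=5: onz(t,ox+x/k,oy+y/k,z)
P=np.array([T(a,b,.012) for a,b in [(56,165),(265,165),(263,443),(53,440)]]);print(P,P.mean(0))
print("edges",[np.linalg.norm(P[i]-P[i-1]) for i in range(4)])
ux=(P[0]+P[1]-P[2]-P[3]);print("yaw x",np.arctan2(ux[1],ux[0])); uy=P[0]+P[3]-P[1]-P[2];print("yaw y",np.arctan2(uy[1],uy[0])-np.pi/2)
for a,b in [(112,375),(512,352),(260,517)]: print(onz(sc,230+a/5.4,180+b/5.4,.012))
# ring
r1=ray(t,330+176/5,170+240/5);r2=ray(sc,230+254/5.4,180+228/5.4);print("ring",tri(r1,r2))
r1=ray(t,330+150/5,170+287/5)
# tester cap
r1=ray(t,140+240/4.9,180+230/4.9);r2=ray(sc,370+167/3,220+285/3);print("cap",tri(r1,r2))
B=np.array([T(a,b,.07,140,180,4.9) for a,b in [(228,150),(384,202),(336,347),(181,296)]]);print(B,B.mean(0),[np.linalg.norm(B[i]-B[i-1]) for i in range(4)])
B=np.array([T(a,b,.1,140,180,4.9) for a,b in [(377,485),(603,542),(533,762),(313,702)]]);print(B.mean(0),[np.linalg.norm(B[i]-B[i-1]) for i in range(4)])
for n,a,b in [("d1",(62,133),(227,485)),("d2",(143,438),(325,292))]:
  print(n,tri(ray(t,140+a[0]/4.9,180+a[1]/4.9),ray(sc,370+b[0]/3,220+b[1]/3)))
print("jar",T(740,65,.05,140,180,4.9),"loupe",T(727,430,.016,140,180,4.9),"box",T(655,325,.022))
E
```

```text
[[ 0.611  -0.1198  0.012 ]
 [ 0.6119 -0.2157  0.012 ]
 [ 0.4844 -0.2151  0.012 ]
 [ 0.4849 -0.1193  0.012 ]] [ 0.5481 -0.1675  0.012 ]
edges [np.float64(0.12609852330635762), np.float64(0.09589496113484061), np.float64(0.12752222965092705), np.float64(0.09577606702132956)]
yaw x -0.00476864993665412
yaw y 0.002764813054882076
[ 0.613  -0.2092  0.012 ]
[ 0.4856 -0.114   0.012 ]
[ 0.6119 -0.1134  0.012 ]
ring (array([ 0.5673, -0.1657,  0.0983]), [np.float64(0.0005722955730044901), np.float64(0.0005722955730044322)])
cap (array([0.5399, 0.1963, 0.1476]), [np.float64(0.001403282409025275), np.float64(0.0014032824090252822)])
[[0.583  0.2198 0.07  ]
 [0.5606 0.1502 0.07  ]
 [0.496  0.1701 0.07  ]
 [0.5179 0.239  0.07  ]] [0.5394 0.1948 0.07  ] [np.float64(0.06789253440379411), np.float64(0.07315565007877997), np.float64(0.06754291540120916), np.float64(0.0723477995323698)]
[0.3774 0.1102 0.1   ] [np.float64(0.09606425117918066), np.float64(0.1000197220212422), np.float64(0.09795484098541365), np.float64(0.09738604139848388)]
d1 (array([0.5841, 0.2832, 0.108 ]), [np.float64(0.0017050857234062087), np.float64(0.0017050857234062401)])
d2 (array([0.4543, 0.244 , 0.1104]), [np.float64(0.001024709541508429), np.float64(0.0010247095415085537)])
jar [ 0.6264 -0.0061  0.05  ] loupe [ 0.4615 -0.0007  0.016 ] box [ 0.5394 -0.3915  0.022 ]
```

Call:
arm_command --pt "0 0 0 0.127" --pt "0 0 0 0.127" --pt "0 0 0 0.127" --pt "-0.0548 0 0.0193 0" --pt "-0.0548 0 0.0193 0" --pt "-0.0548 0 0.0193 0" --pt "-0.0548 0 0.0193 0" --pt "-0.0548 0 0.0193 0" --pt "-0.0548 0 0.0193 0" --pt "-0.0548 0 0.0193 0" --pt "-0.0548 0 0.0193 0" --pt "-0.0548 0 0.0193 0" --pt "-0.0548 0 0.0193 0" --pt "-0.0548 0 0.0193 0" --pt "-0.0548 0 0.0193 0" --pt "-0.0548 0 0.0193 0" --pt "-0.0548 0 0.0193 0" --pt "-0.0548 0 0.0193 0" --pt "0 0 0 0" --pt "0 0 0 0"

```text
time: 2.65
tool_pos: [0.5399, 0.1951, 0.2306]
tcp_rot: [-1.211, 1.209, -1.209]
wrist_force: [-0.3, 0.1, 0.4]
width: 1.0
```

```bash
python3 - <<'E'
from h import *
s,c=snap("wrist","w1");print(s,Rn.from_rotvec(s["tcp_rot"]).as_matrix())
print(wproj(s,c,[[.5397,.1955,.15],[.5397,.1955,.07]]))
E
```

```text
{'time': 2.65, 'q': array([ 0.3036,  0.0756,  1.8237, -0.0006,  1.244 ,  1.8738]), 'joint_vel': array([-0.0264, -0.0171,  0.0137,  0.0014, -0.0006,  0.0006]), 'joint_torque': array([  0.8709, -40.2502, -36.8417,   0.079 ,  -0.056 ,   0.006 ]), 'tool_pos': array([0.5399, 0.1951, 0.2306]), 'tcp_rot': array([-1.2114,  1.2092, -1.2087]), 'wrist_force': array([-0.293 ,  0.0518,  0.4179]), 'torque': array([ 0.0403, -0.0101,  0.0177]), 'width': 1.0003365637229333} [[ 0.0008 -0.0015  1.    ]
 [-1.     -0.001   0.0008]
 [ 0.001  -1.     -0.0015]]
[[317.9495 246.4517]
 [317.8325 217.7848]]
```

View pics/w1.png

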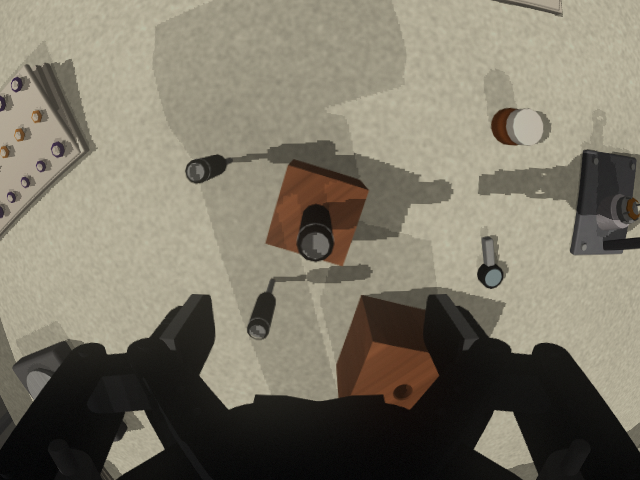

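Call:
arm_command --pt "-0.0008 0.03 0.0003 0" --pt "0 0.04 0 0" --pt "0 0.04 0 0" --pt "0 0.0296 0 0" --pt "0 0 0 0" --pt "0 0 0 0"

```text
time: 3.45
tool_pos: [0.5417, 0.1954, 0.0931]
tcp_rot: [-1.207, 1.209, -1.211]
wrist_force: [0.8, 0.3, -0.6]
width: 0.999
```

Call:
arm_command --pt "0 0 0 0" --pt "0 0 0 0" --pt "0 0 0 0" --pt "0 0 0 0" --pt "0 0 0 0" --pt "0 0 0 0" --pt "0 0 0 0" --pt "0 0 0 0" --fingers 0.0 --newtons 20

```text
time: 4.45
tool_pos: [0.5412, 0.1962, 0.0922]
tcp_rot: [-1.208, 1.209, -1.209]
wrist_force: [-0.8, 0.2, 6.5]
width: 0.272
```

```bash
python3 - <<'E'
from h import *
s,c=snap("wrist","w2");print(s)
E
```

```text
{'time': 4.45, 'q': array([0.3046, 0.2032, 1.9517, 0.0001, 0.986 , 1.8755]), 'joint_vel': array([ 0.0001, -0.0004, -0.    ,  0.0013, -0.0002,  0.    ]), 'joint_torque': array([ -0.2452, -40.5581, -30.1328,  -0.097 ,  -0.3246,  -0.0055]), 'tool_pos': array([0.5412, 0.1962, 0.0922]), 'tcp_rot': array([-1.2084,  1.209 , -1.2094]), 'wrist_force': array([-0.7644,  0.1791,  6.5136]), 'torque': array([-0.0096,  0.237 ,  0.0415]), 'width': 0.2717787993678995}
```

View pics/w2.png

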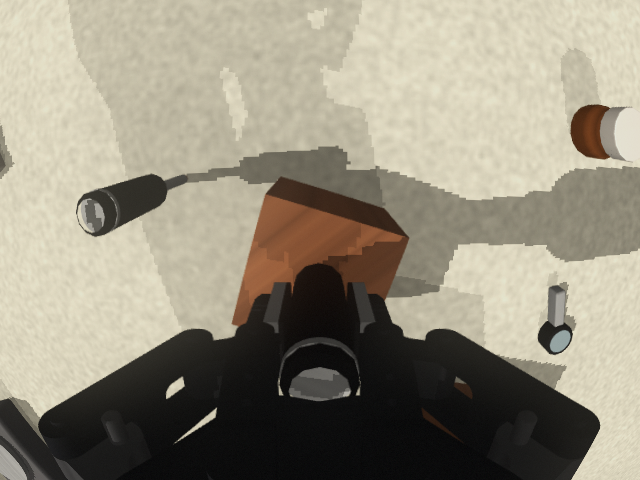

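Call:
arm_command --pt "0 -0.017 0 0" --pt "0 -0.017 0 0" --pt "0 -0.017 0 0" --pt "0 0 0 0" --pt "0 0 0.003 0" --pt "0 0 0.003 0" --pt "0 0 0.003 0" --pt "0 0 0.003 0" --pt "0 0 0 0"

```text
time: 5.62
tool_pos: [0.5523, 0.1961, 0.1417]
tcp_rot: [-1.211, 1.211, -1.209]
wrist_force: [-2.6, 1.8, -1.6]
width: 0.27
```

```bash
python3 - <<'E'
from h import *
s,c=snap("scene","s2");s,c=snap("top","t2");print(s)
crop("s2",330,200,530,400,3.9,"c5")
E
```

```text
{'time': 5.675, 'q': array([0.2985, 0.1702, 1.8889, 0.0003, 1.084 , 1.8694]), 'joint_vel': array([ 0.0007, -0.0053,  0.0021, -0.0028,  0.0016,  0.0008]), 'joint_torque': array([ -1.4315, -45.2221, -36.6771,  -0.8686,  -0.9191,  -0.0147]), 'tool_pos': array([0.5523, 0.1961, 0.1418]), 'tcp_rot': array([-1.2104,  1.2105, -1.2088]), 'wrist_force': array([-3.1259,  0.9298, -2.1984]), 'torque': array([ 0.3812,  0.6642, -0.0035]), 'width': 0.2743243786405077}
```

View pics/c5.png

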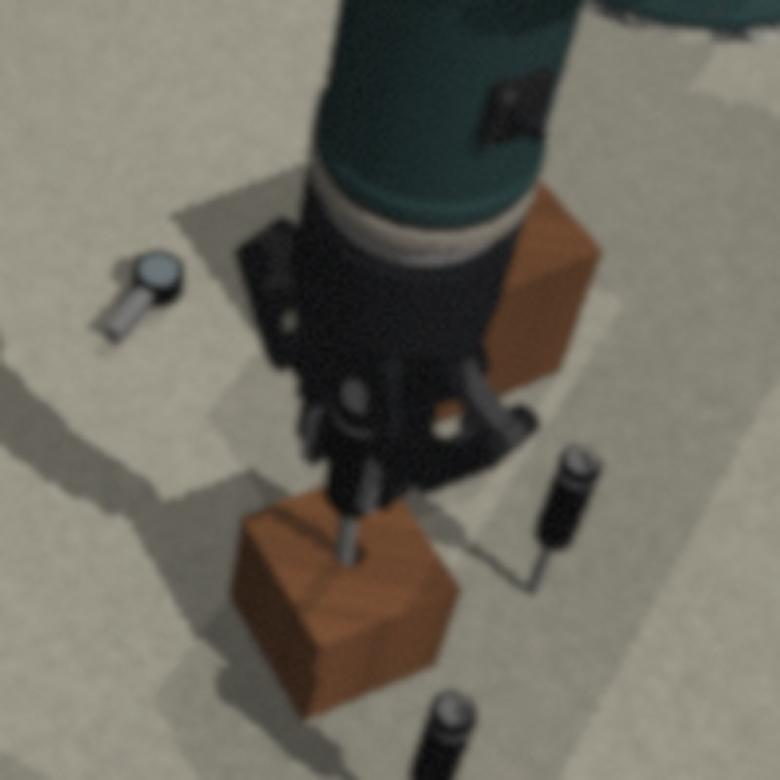

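Call:
arm_command --pt "0 0 0.003 0" --pt "0 0 0.003 0" --pt "0 0 0.003 0" --pt "0 0 0.003 0" --pt "0 0 0.003 0" --pt "0 0 0.003 0" --pt "0 0 0.003 0" --pt "0 0 0.003 0" --pt "0 0 0.002 0" --pt "0 0 0 0"

```text
time: 6.98
tool_pos: [0.5792, 0.1961, 0.1428]
tcp_rot: [-1.209, 1.209, -1.21]
wrist_force: [-3.1, 2.0, -1.8]
width: 0.274
```

```bash
python3 - <<'E'
from h import *
s,c=snap("scene","s3");s,c=snap("top","t3");print(s)
crop("s3",330,200,530,400,3.9,"c5")
crop("t3",130,150,290,310,4.9,"c6")
E
```

```text
{'time': 7.025, 'q': array([ 0.2858,  0.2137,  1.8349, -0.0001,  1.0925,  1.8568]), 'joint_vel': array([ 0.0005, -0.0021,  0.0031, -0.0021,  0.0007,  0.0018]), 'joint_torque': array([ -1.2257, -47.2228, -36.4596,  -0.7393,  -1.0299,  -0.0427]), 'tool_pos': array([0.5791, 0.1961, 0.1428]), 'tcp_rot': array([-1.2087,  1.209 , -1.2096]), 'wrist_force': array([-4.1198,  1.5582, -1.1871]), 'torque': array([ 0.3105,  0.704 , -0.0648]), 'width': 0.27290951477776926}
```

View pics/c5.png

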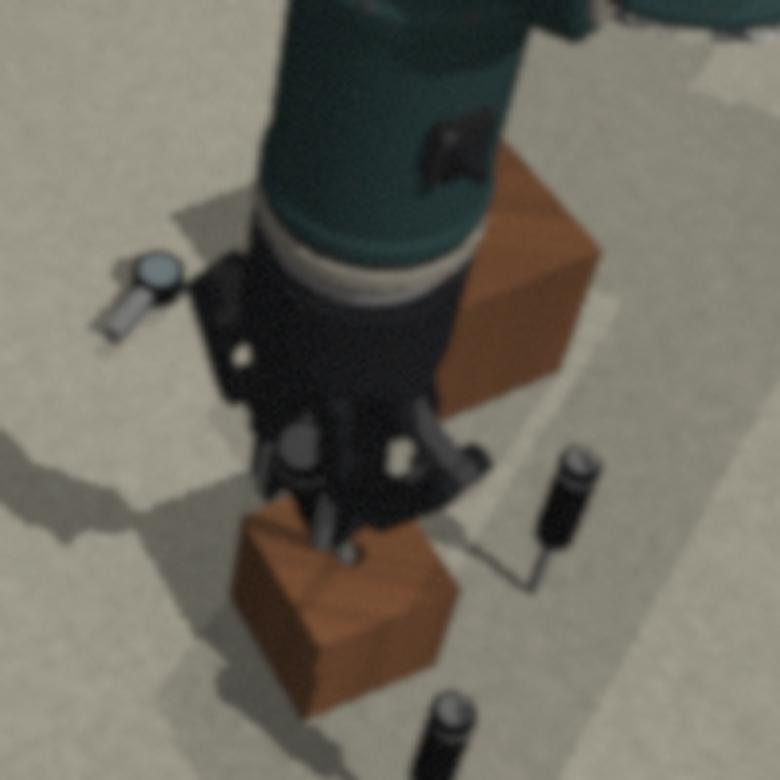

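View pics/c6.png

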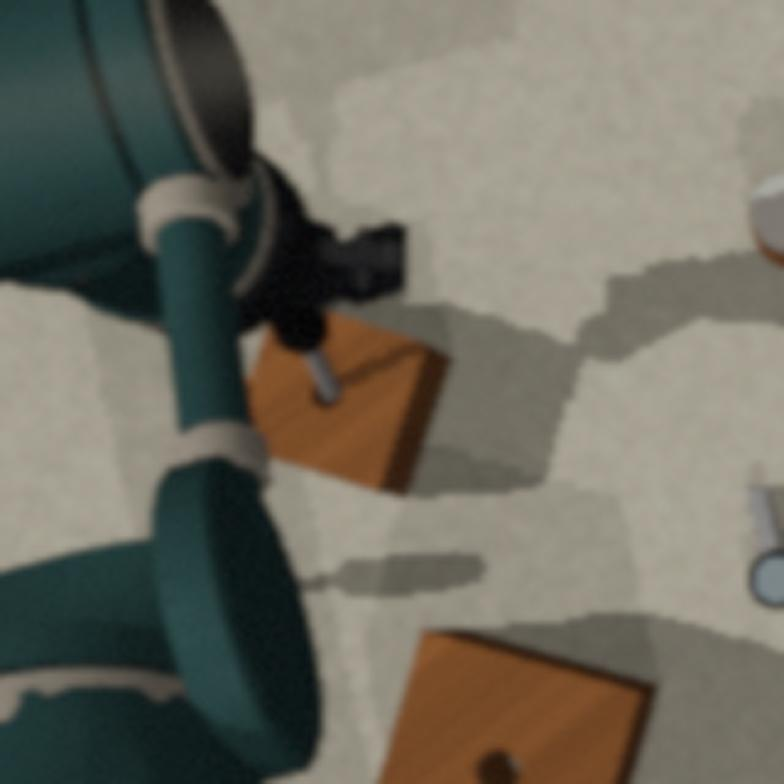

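Call:
arm_command --pt "0 -0.014 0.005 0" --pt "0 -0.018 0.005 0" --pt "0 -0.023 0.008 0" --pt "0 0 0 0" --pt "0.03 -0.01 0.005 0" --pt "0.05 -0.01 0.005 0" --pt "0.05 0 0 0" --pt "0.05 0 0 0" --pt "0.05 0 0 0" --pt "0.05 0 0 0" --pt "0.05 0 0 0" --pt "0.032 0 0 0" --pt "0 0 0 0" --pt "0 0 0 0"

```text
time: 8.82
tool_pos: [0.6066, -0.1656, 0.2174]
tcp_rot: [-1.209, 1.21, -1.209]
wrist_force: [-0.2, 0.6, -1.7]
width: 0.274
```

```bash
python3 - <<'E'
from h import *
s,c=snap("scene","s4");snap("top","t4");snap("wrist","w4");print(s)
crop("s4",220,120,380,280,4.9,"c5")
crop("t4",290,120,450,280,4.9,"c6")
E
```

```text
{'time': 8.825, 'q': array([-0.3064,  0.1866,  1.7235,  0.0005,  1.2319,  1.2648]), 'joint_vel': array([ 0.0192, -0.0038,  0.0034,  0.0022,  0.0008, -0.0027]), 'joint_torque': array([ -0.8199, -47.0424, -36.7611,  -0.0735,  -0.0205,  -0.0031]), 'tool_pos': array([ 0.6066, -0.1656,  0.2174]), 'tcp_rot': array([-1.2087,  1.2101, -1.2092]), 'wrist_force': array([-0.2467,  0.6222, -1.6953]), 'torque': array([ 0.0225, -0.0123,  0.0174]), 'width': 0.2743525146071089}
```

View pics/c5.png

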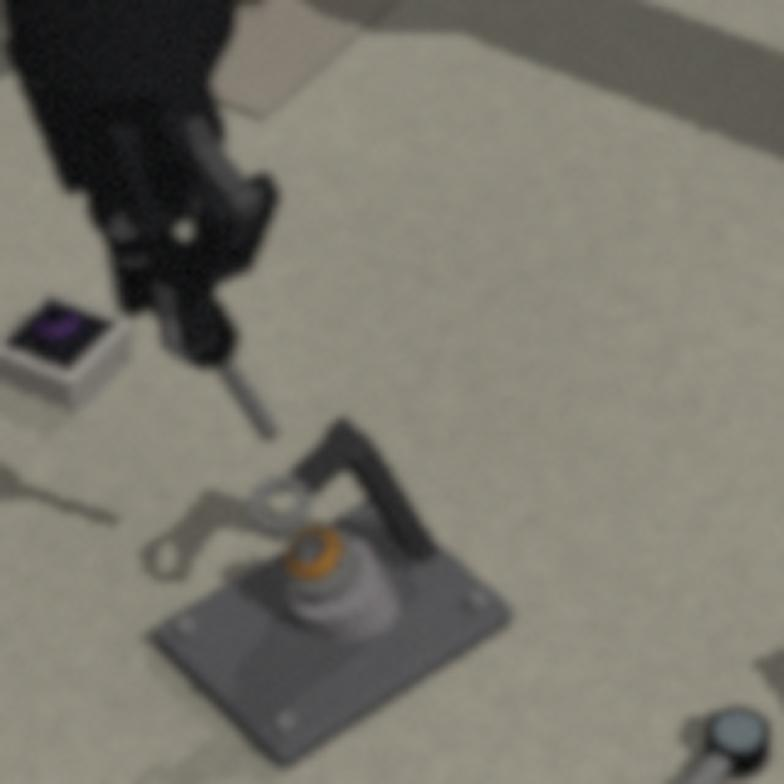

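View pics/c6.png

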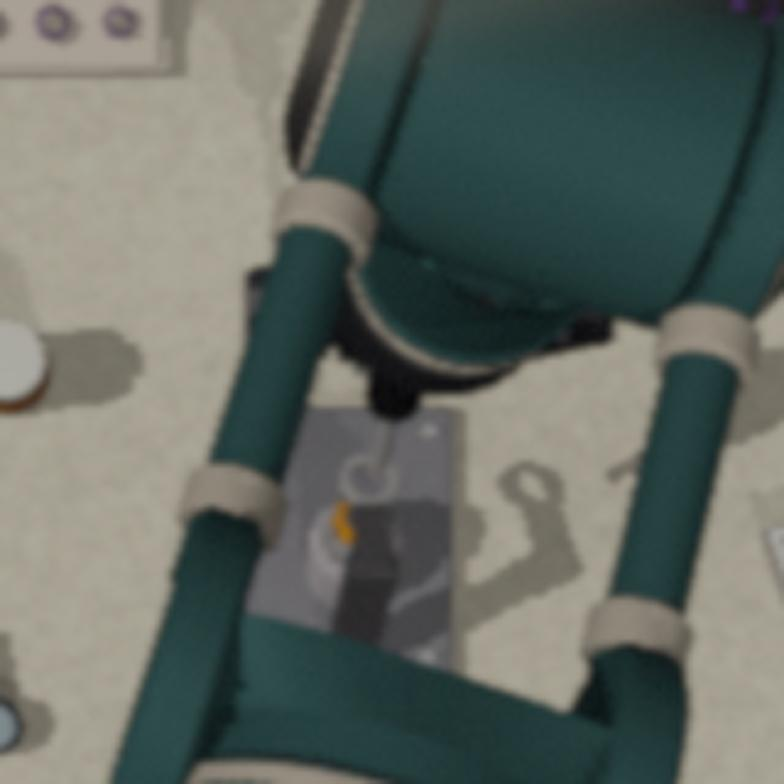

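View pics/w4.png

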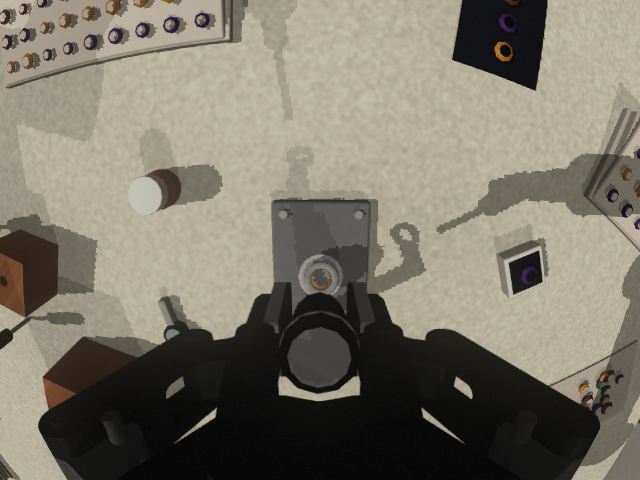

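```bash
python3 - <<'E'
from h import *
s,sc=load("s4");_,t=load("t4");sw,w=load("w4")
k=4.9
tip=tri(ray(sc,220+268/k,120+433/k),ray(t,290+374/k,120+471/k));print("tip",tip)
sh=tri(ray(sc,220+224/k,120+366/k),ray(t,290+389/k,120+415/k));print("shoulder",sh)
d=sh[0]-tip[0];print(np.linalg.norm(d),"tilt x,y deg",np.degrees(np.arctan2(d[0],d[2])),np.degrees(np.arctan2(d[1],d[2])))
print("ring",tri(ray(sc,220+281/k,120+503/k),ray(t,290+370/k,120+478/k)))
R=Rn.from_rotvec(s["tcp_rot"]).as_matrix();G=s["tool_pos"]-.0187*R[:,1]
for th in [14,16,18,20,22,24]:
    a=np.radians(th);u=np.array([np.sin(a),0,np.cos(a)])
    q=[G-.1055*u,G-.0405*u,G+.0395*u]
    print(th,q[0],((proj(sc,q[:2])-[220,120])*k).ravel(),((proj(t,q[:2])-[290,120])*k).ravel(),wproj(sw,w,q[2]))
E
```

```text
tip (array([ 0.568 , -0.1647,  0.138 ]), [np.float64(0.0007898053823139837), np.float64(0.0007898053823140309)])
shoulder (array([ 0.5848, -0.1652,  0.1841]), [np.float64(6.688064217024016e-05), np.float64(6.68806421700944e-05)])
0.049068834776183824 tilt x,y deg 20.011536325483245 -0.5748991527206322
ring (array([ 0.5677, -0.1658,  0.0974]), [np.float64(0.0014950201760372066), np.float64(0.0014950201760373157)])
14 [ 0.5811 -0.1657  0.1338] [243.1677 454.8667 193.9666 354.7401] [376.4502 439.7042 393.7333 380.7357] [[322.6784 361.157 ]]
16 [ 0.5775 -0.1657  0.1347] [250.1576 449.0043 196.8229 352.3924] [376.6627 447.8746 393.8275 384.0384] [[322.694  356.5706]]
18 [ 0.574  -0.1657  0.1358] [257.0371 442.9707 199.6345 349.9686] [376.9077 455.9445 393.9357 387.2927] [[322.707  351.8921]]
20 [ 0.5705 -0.1657  0.137 ] [263.8002 436.7715 202.3984 347.4714] [377.1852 463.9065 394.0576 390.495 ] [[322.7175 347.1339]]
22 [ 0.5671 -0.1657  0.1383] [270.4412 430.4126 205.1118 344.9036] [377.4949 471.7532 394.1933 393.6417] [[322.7253 342.309 ]]
24 [ 0.5637 -0.1657  0.1397] [276.9545 423.8998 207.7716 342.2679] [377.8368 479.4771 394.3426 396.7295] [[322.7305 337.431 ]]
```

```bash
python3 - <<'E'
from h import *
s,sc=load("s4");_,t=load("t4");sw,w=load("w4")
k=4.9
for x in [.549,.555,.558]:
  q=np.array([x,-.1655,.062]);print(x,(proj(sc,q)-[220,120])*k,(proj(t,q)-[290,120])*k,wproj(sw,w,q))
crop("s4",265,215,305,255,16,"c7");crop("w4",260,230,380,310,6,"c8")
E
```

```text
0.549 [[319.8623 540.3694]] [[358.6157 530.5546]] [[319.2637 283.7703]]
0.555 [[308.627  547.1631]] [[358.6709 517.1764]] [[319.2756 277.4135]]
0.558 [[302.9886 550.5725]] [[358.6985 510.4903]] [[319.2816 274.2013]]
```

View pics/c7.png

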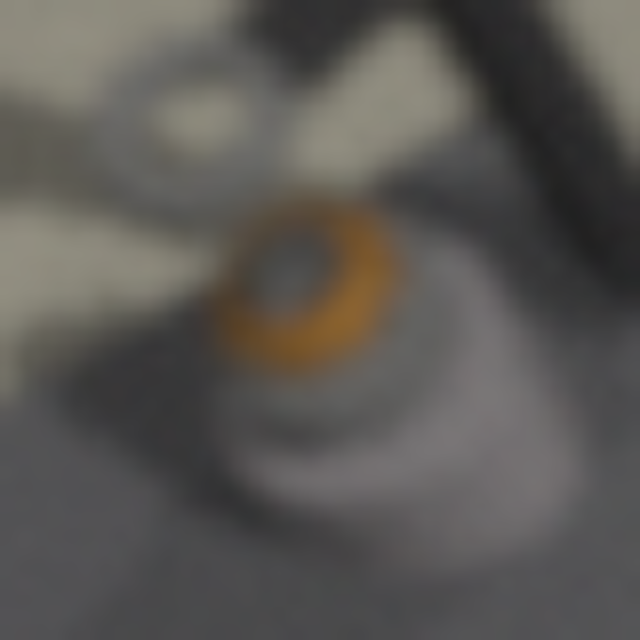

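View pics/c8.png

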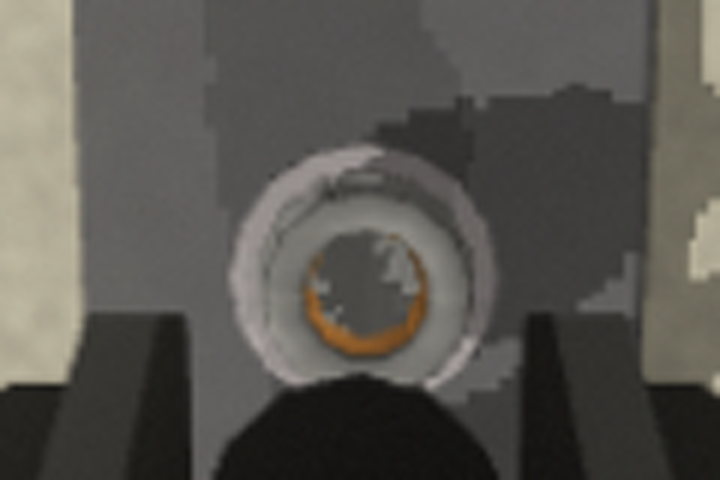

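Call:
arm_command --pt "0.001 0 0.005 0" --pt "0 0.006 0.005 0" --pt "0 0.0066 0 0" --pt "0 0 0 0" --pt "0 0 0 0"

```text
time: 9.6
tool_pos: [0.6166, -0.1669, 0.2048]
tcp_rot: [-1.209, 1.21, -1.209]
wrist_force: [-0.5, -0.2, -0.3]
width: 0.272
```

```bash
python3 - <<'E'
from h import *
s,c=snap("scene","s5");snap("top","t5");snap("wrist","w5");print(s['tool_pos'],s['wrist_force'])
crop("s5",250,180,310,240,12,"c5")
crop("t5",340,195,390,245,12,"c6")
E
```

```text
[ 0.6166 -0.1669  0.2048] [-0.4814 -0.1724 -0.2756]
```

View pics/c5.png

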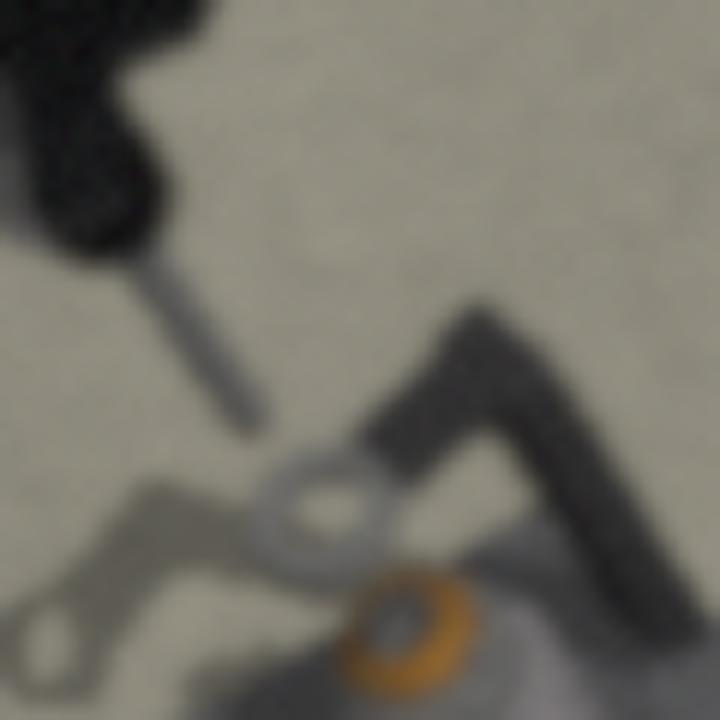

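View pics/c6.png

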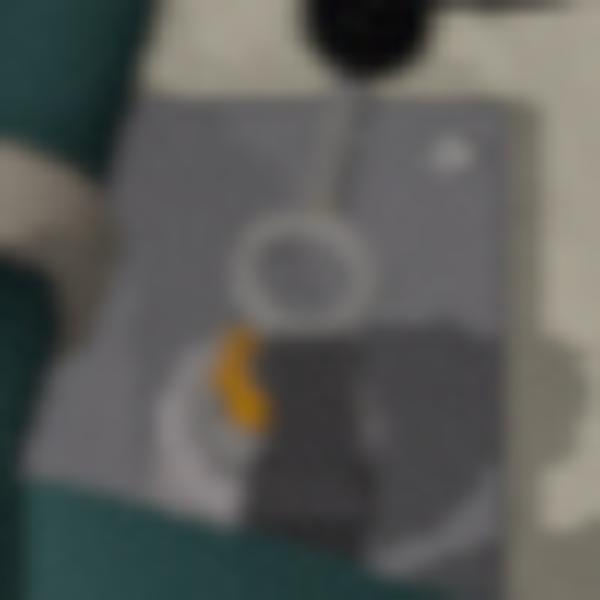

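```bash
python3 - <<'E'
from h import *
s,sc=load("s5");_,t=load("t5")
S=lambda x,y:ray(sc,250+x/12,180+y/12)
T=lambda x,y:ray(t,340+x/12,195+y/12)
tip=tri(S(256,422),T(320,208));ring=tri(S(324,511),T(302,271));print(tip,ring)
a=np.array([np.sin(np.radians(20)),0,np.cos(np.radians(20))])
d=tip[0]-ring[0];print("s",d@a,"off",d-(d@a)*a)
# compare expected projections
C=np.array([.5675,-.166,.0972])
st=C-.037*a
for X in [C,st,C+.03*a]: print((proj(sc,X)-[250,180])*12,(proj(t,X)-[340,195])*12)
E
```

```text
(array([ 0.5771, -0.1666,  0.124 ]), [np.float64(0.0002513747297527104), np.float64(0.0002513747297524274)]) (array([ 0.568 , -0.1654,  0.098 ]), [np.float64(0.0008774856770516), np.float64(0.0008774856770514945)])
s 0.027501844800660927 off [-0.0004 -0.0011  0.0001]
[[319.5813 510.5209]] [[301.4378 278.1666]]
[[394.5917 616.2654]] [[281.3503 367.2122]]
[[255.2852 419.8808]] [[318.6602 201.8217]]
```

Call:
arm_command --pt "-0.0005 0.0075 -0.0027 0" --pt "0 0.0075 -0.0027 0" --pt "0 0.0075 -0.0027 0" --pt "0 0.0075 -0.0028 0" --pt "0 0.0075 -0.0027 0" --pt "0 0.0075 -0.0028 0" --pt "0 0 0 0" --pt "0 0 0 0"

```text
time: 10.75
tool_pos: [0.6006, -0.1665, 0.1603]
tcp_rot: [-1.209, 1.209, -1.21]
wrist_force: [0.2, 0.1, -0.4]
width: 0.27
```

```bash
python3 - <<'E'
from h import *
s,c=snap("scene","s6");snap("top","t6");snap("wrist","w6");print(s['tool_pos'],s['wrist_force'],s['torque'])
crop("s6",250,180,310,240,12,"c5")
crop("t6",340,195,390,245,12,"c6")
E
```

```text
[ 0.6006 -0.1665  0.1603] [ 0.2008  0.0869 -0.3986] [-0.0592 -0.0698  0.0426]
```

View pics/c5.png

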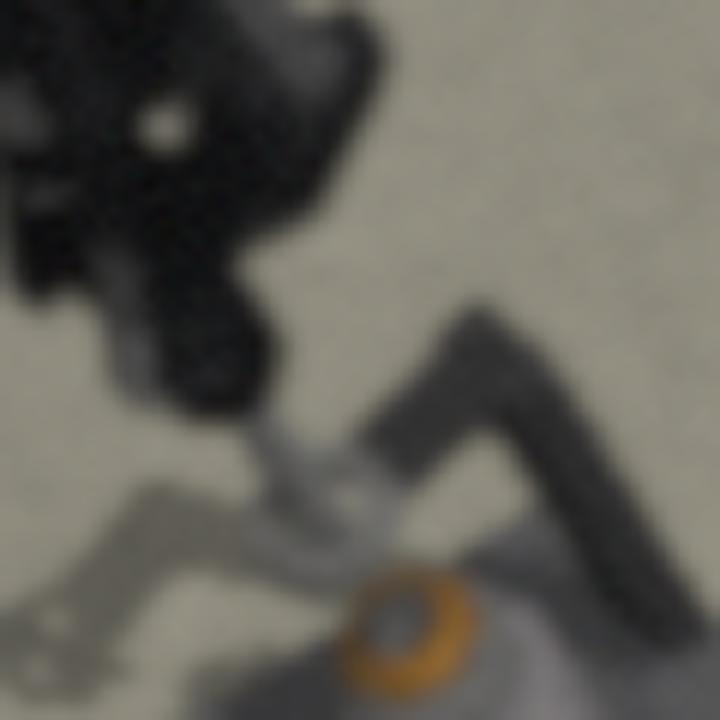

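View pics/c6.png

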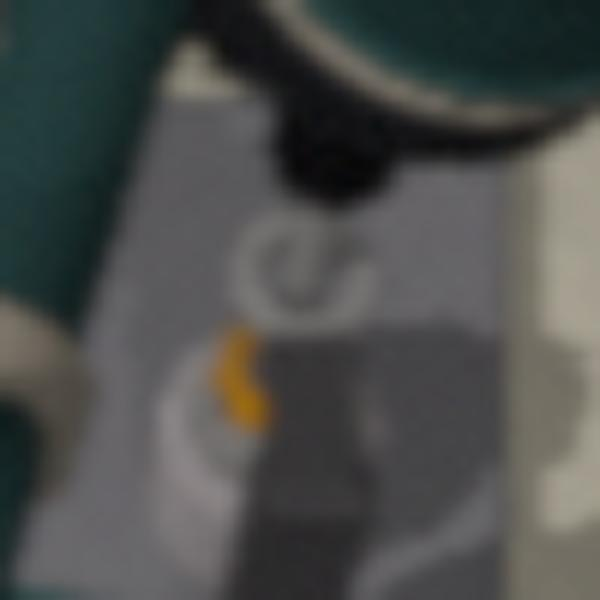

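Call:
arm_command --pt "0 0.0047 -0.0017 0" --pt "0 0.0038 -0.0014 0" --pt "0 0.0038 -0.0013 0" --pt "0 0 0 0" --pt "0 0 0 0"

```text
time: 11.52
tool_pos: [0.596, -0.1664, 0.1478]
tcp_rot: [-1.209, 1.209, -1.209]
wrist_force: [-0.8, -0.1, -0.5]
width: 0.272
```

Call:
arm_command --pt "0 0.0014 -0.0005 0" --pt "0 0 0 0"

```text
time: 11.78
tool_pos: [0.5954, -0.1664, 0.1463]
tcp_rot: [-1.209, 1.209, -1.209]
wrist_force: [-0.2, -0.4, -0.4]
width: 0.27
```

Call:
arm_command --pt "0 0.0014 -0.0005 0" --pt "0 0 0 0"

```text
time: 12.02
tool_pos: [0.5948, -0.1664, 0.1448]
tcp_rot: [-1.209, 1.21, -1.209]
wrist_force: [0.2, 0.1, -2.0]
width: 0.273
```

```bash
python3 - <<'E'
from h import *
s,c=snap("scene","s7");snap("top","t7");snap("wrist","w7");print(s['tool_pos'],s['wrist_force'],s['torque'])
crop("s7",250,180,310,240,12,"c5")
crop("t7",340,195,390,245,12,"c6")
E
```

```text
[ 0.5948 -0.1664  0.1448] [ 0.1753  0.1319 -2.0175] [-0.003  -0.0513 -0.0189]
```

View pics/c5.png

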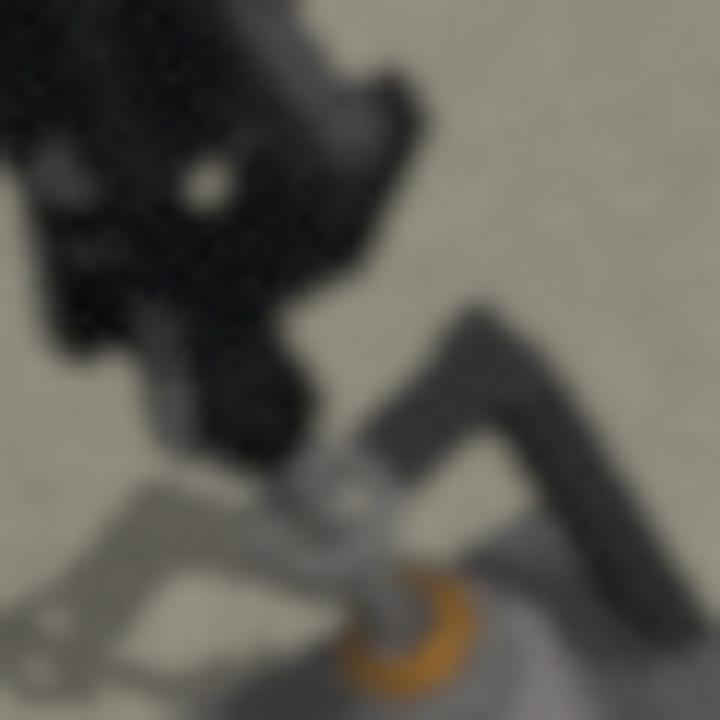

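View pics/c6.png

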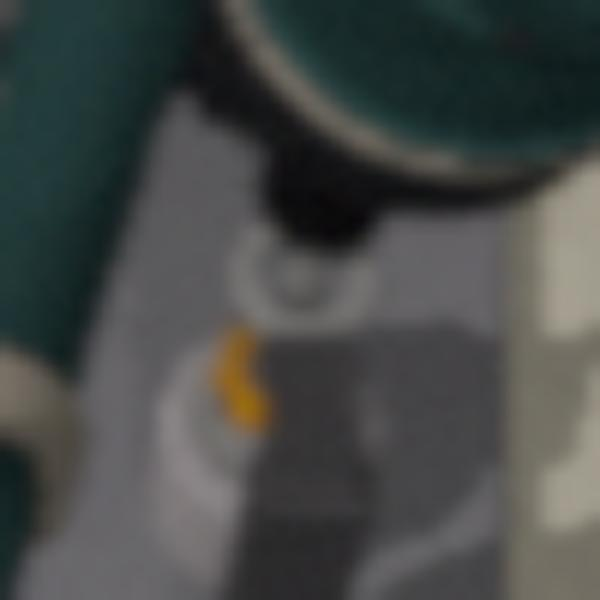

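View pics/w7.png

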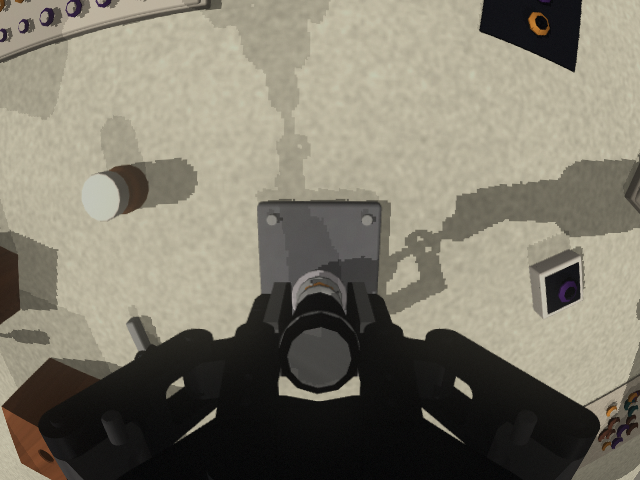

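Call:
arm_command --pt "0 0.0014 -0.0005 0" --pt "0 0 0 0"

```text
time: 12.42
tool_pos: [0.5943, -0.1664, 0.1434]
tcp_rot: [-1.209, 1.21, -1.209]
wrist_force: [0.1, -0.2, -1.0]
width: 0.268
```

Call:
arm_command --pt "0 0.0014 -0.0005 0" --pt "0 0 0 0"

```text
time: 12.68
tool_pos: [0.5942, -0.1665, 0.1424]
tcp_rot: [-1.209, 1.209, -1.21]
wrist_force: [0.0, 0.3, 0.6]
width: 0.271
```

Call:
arm_command --pt "0 0.0014 -0.0005 0" --pt "0 0 0 0"

```text
time: 12.92
tool_pos: [0.5936, -0.1665, 0.1409]
tcp_rot: [-1.209, 1.209, -1.21]
wrist_force: [-0.1, -0.1, 1.0]
width: 0.273
```

Call:
arm_command --pt "0 0.0012 -0.0004 0" --pt "0 0 0 0"

```text
time: 13.18
tool_pos: [0.5932, -0.1664, 0.1396]
tcp_rot: [-1.209, 1.209, -1.21]
wrist_force: [0.4, -0.1, 1.9]
width: 0.276
```

Call:
arm_command --pt "0 0.0012 -0.0004 0" --pt "0 0 0 0" --pt "0 0 0 0"

```text
time: 13.55
tool_pos: [0.5928, -0.1665, 0.1385]
tcp_rot: [-1.209, 1.209, -1.21]
wrist_force: [0.9, -0.9, 2.0]
width: 0.274
```

```bash
python3 - <<'E'
from h import *
F=[]
for i in range(4):
    s,c=snap("scene","s8");F.append(np.r_[s['wrist_force'],s['torque']])
snap("top","t8");snap("wrist","w8");F=np.array(F);print(s['tool_pos'],s['time']);print(F,F.mean(0))
crop("s8",250,180,310,240,12,"c5")
E
```

```text
[ 0.5928 -0.1664  0.1385] 13.7
[[ 0.9305 -0.8592  1.969   0.0667 -0.1016 -0.0141]
 [ 1.1882 -0.4664  1.2526 -0.0048  0.0044 -0.0491]
 [ 0.7738  0.7284  1.7794 -0.0372 -0.1359  0.0606]
 [ 1.6841 -0.7759  2.0641 -0.0513 -0.0923  0.0034]] [ 1.1442 -0.3433  1.7663 -0.0067 -0.0813  0.0002]
```

View pics/c5.png

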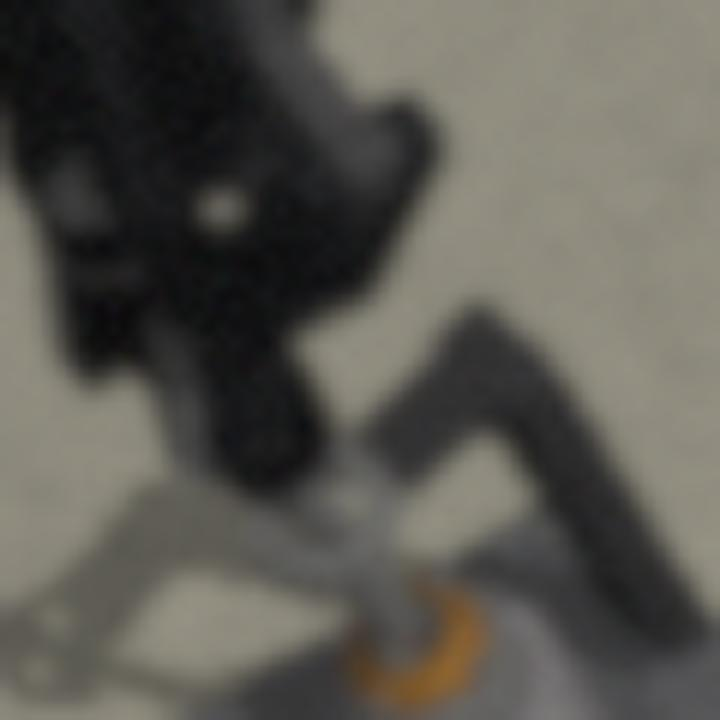

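Call:
arm_command --pt "0 0.0005 -0.0002 0" --pt "0 0 0 0" --pt "0 0 0 0" --pt "0 0 0 0" --pt "0 0 0 0" --pt "0 0 0 0" --pt "0 0 0 0" --pt "0 0 0 0"

```text
time: 14.85
tool_pos: [0.5925, -0.1664, 0.1379]
tcp_rot: [-1.209, 1.209, -1.209]
wrist_force: [1.3, 0.3, 1.8]
width: 0.274
```

```bash
python3 - <<'E'
from h import *
F=[]
for i in range(6):
    s,c=snap("scene","s9");F.append(np.r_[s['wrist_force'],s['torque']]);print(s['tool_pos'])
snap("top","t9");s,w=snap("wrist","w9");F=np.array(F);print(s['time'],abs(s['joint_vel']).max(),F.mean(0),s['width'])
crop("s9",250,180,310,240,12,"c5");crop("w9",240,240,400,400,4.9,"c6")
E
```

```text
[ 0.5925 -0.1664  0.1379]
[ 0.5925 -0.1664  0.1379]
[ 0.5925 -0.1664  0.1379]
[ 0.5925 -0.1664  0.1379]
[ 0.5925 -0.1664  0.1379]
[ 0.5925 -0.1664  0.1379]
15.2 0.0021125444319062335 [ 1.0087 -0.0044  2.0039 -0.0392 -0.1609 -0.0172] 0.27496412440992146
```

View pics/c5.png

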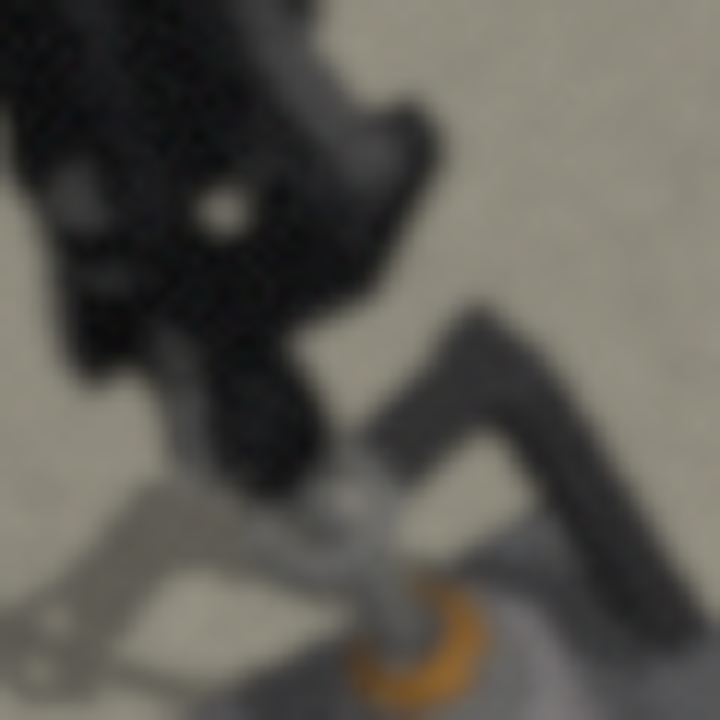

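View pics/c6.png

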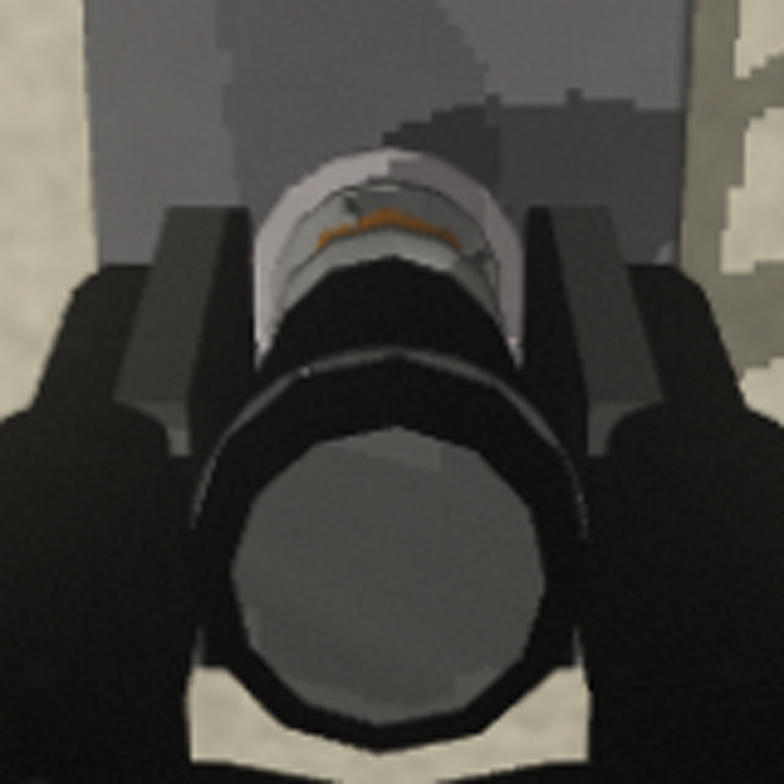

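View pics/s9.png

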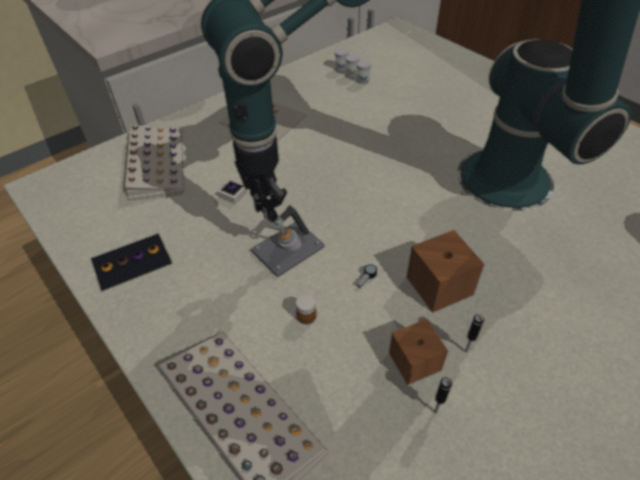

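```bash
python3 - <<'E'
from h import *
print(job.finish_job())
E
```

```text
the job is handed in; nothing more can be done
None
```

I took the tester from the smaller block and put its stem through the guide ring. The tip is resting on the stone and the gripper is still holding the tester. The job is handed in, and it gave no verdict.

**How it was done:** The arm cannot tilt its tool, so I leaned the tester inside a light 20 N grip. I levered the stem against the rim of the block's hole. I then carried it over the stand and lowered it along the ring's axis until it pressed the stone.

**Last checks:**
- **Lean:** camera measurement gave about 20–22° against the 20° wanted. Two rougher estimates gave about 18° and 21.7°, all inside the 7.4° tolerance.
- **Position:** the stem ran within about 1–1.5 mm of the ring's axis, and the tip looked about 1–2 mm from the middle of the stone's top.
- **Press:** about 3 N along the axis, with the seat down roughly 5–5.5 mm. The seat figure is inferred from how far the tool moved after contact, not measured directly.
- **Ring load:** the sideways force was within the wrist sensor's noise of about 0.5 N, so the stem is not leaning hard on the ring.
- **Steadiness:** the tool position did not change over six readings before I handed in.
- **Bystanders:** the loupe, jar and stone box looked unmoved in the last picture. I did not re-measure their positions.

No check failed. The whole job took about 15 s of the 45 s allowed.

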